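# Hold the tea strainer ready over the mug

## Robot

A 6-joint arm with a two-finger parallel gripper is mounted at the origin on a cart in front of the work surface, level with it; the furniture and walls round the work are solid. World frame = base frame: x ahead of the robot, y to its left, z up, the work surface at z = 0. Lengths are in m, angles in rad, forces in N, time in s.
With the tool pointing down it reaches from about 0.3 to 0.75 m from the base axis. Payload 8.5 kg.
Tool frame: the origin (TCP) lies on the centre line of the jaws, within the pads' length; the fingertips stand robot.tips_ahead ahead of it and the grasp point (between the pads) lies 8 mm behind it (robot.tips_ahead is the distance from the TCP to the fingertips, in m); z points along the fingers, y is the line along which they close (so a half turn about z gives the same grasp; the last joint's range is limited). The gripper opens to 85 mm and grips with 20 to 120 N. Pads are 22 mm wide; open, the fingers measure 114 mm over their backs; the gripper's body (76 mm by 85 mm) begins 54 mm behind the grasp point. The pads swing forward as they close: fully open they stand 13 mm farther back than shut.
Start: joints at [-1.353, 0.381, 1.297, -0, 1.464, -0.215], TCP at [0.231, -0.499, 0.242] pointing down, gripper open.
Joint ranges: [-3.11, 3.11], [-0.89, 2.33], [0.22, 2.48], [-1.42, 4.56], [0.17, 2.85], [-2.88, 2.88]. Speed limits (rad/s): [2.39, 2.39, 3.14, 3.14, 3.14, 3.14].

## Interface

Orientations are given as a rotation vector (axis times angle).
In Python, from bench import robot gives the robot as it stands. The module is installed in compiled form; this text tells all that it offers.
- The arm moves only by the tool carry_out, never from a script. Its argument "rows" is a list of rows, each a list of 3 entries, a list of its own where there are three numbers: the shift along the tool's x, y, z in mm, then the turn, a rotation vector about the tool's x, y, z in degrees, then the closure in counts, from 0 (fully open) to 255 (shut). A call has 1 to 10 rows; each row is the pose to reach, as a shift and turn from the pose commanded when the call began, along the tool's axes at that moment; what a row does not reach only later rows make up. A row lasts 1/12 s, in which the tool goes at most 41.7 mm and 7.16 degrees, less where a joint would pass 70% of its speed; a pose out of reach is approached as far as the arm can. A call with a gripper value outside its range is refused whole. The fingers move at their own pace and stop on an object; "squeeze" is the grip in N (left out, the last holds). Time passes only in rows, so rows that repeat a pose let the fingers close. It gives the time, the measured TCP pose, the force, the opening and the grip force at its end, in the units of the state.
- robot.get_state(): the state, without advancing time (a new reading comes with each control period).
- robot.read_camera(name): name is "scene" or "top" or "wrist"; returns a dict with "image" (420x560x3 uint8, red, green, blue), "mtx" (3x3 intrinsics, pixels), "camera_from_world" (4x4, takes a point from world to camera coordinates). Camera axes: x right, y down, z forward; pixel columns grow to the right and rows downward; lengths in m; the calibration is good to about 2 mm. A picture is of the moment at which its call begins. There is no depth.
- robot.job_done(): hands the job in; it is judged then, once.
Trained networks look in the newest picture that a camera, given by its name, has taken for a name from the list of things; names that differ only in an ending like _2 or _b are one class to them, and where a whole thing is asked for, a point or a joint stands for the part that bears it (a point fixed in the world has none). Each returns a list of dicts, best first, with "score" (0 to 1); they miss things now and then, are a little off and sometimes report something else, mostly with a low value. They report only what shows in the picture. A call takes as long as a camera call. They do not tell look-alikes from the thing itself.
- robot.recognise(label, camera): "uv" ([column, row] in pixels, amid what is visible of it).
The state is a dict: "time_s": time; "joint_positions": joint angles; "dq": joint speeds; "joint_torque": joint torques, N m; "tool_pos": TCP position; "tcp_rot": TCP orientation; "wrist_force": force on the tool from outside, world axes, zero at the start; "wrist_torque": the same for the moment, N m; "grip_width": finger opening in m; "grip_force": force on a finger pad.
Only numpy, scipy, OpenCV 4.12 (cv2) and the standard library are available. Lean on these libraries where they do the work, as an engineer would, in place of code of your own. Each camera call takes 0.05 s, during which the arm holds its last target. There are 200 camera calls.

## Task

Someone is about to pour tea through the strainer: lift the strainer by its handle out of its drip cup, carry it over the condiment tray without disturbing anything, to the mug that stands on the cork coaster. Hold it there level and still, centred over the mug's mouth with the underside of its bowl about one centimetre above the rim and not touching the mug, its handle pointing straight away from the mug's own handle. Finish while still holding it so: do not rest it on the mug, set it down or let go.

Things in the scene. Friction and masses are not known exactly. Their poses are not given: they have to be found in the camera images.
- strainer: Loose steel tea strainer with a straight dark wooden handle, 90 g. Round bowl 66 mm across and 31 mm deep with a flat flange 82 mm across at its top, handle along its own -x. Origin: centre of the underside of the bowl; z up through the bowl's axis. It starts hanging upright in the drip cup by its flange, origin 17 mm above the worktop, bowl 3 mm clear of the cup's wall all round; it lifts straight out.
- strainer_grip (a point): Middle of the strainer's wooden handle (80 mm long, 14 mm wide, 12 mm thick, level), at (-95, 0, +30) mm from the strainer's origin; same axes as the strainer.
- drip_cup: Fixed white open cup in which the strainer starts, 78 mm across, 45 mm high, inner radius at the rim 36 mm. Origin: centre of its underside, on the worktop.
- tray: Fixed shallow wooden tray, 340 mm long (its x axis) and 96 mm wide (its y axis), rim 28 mm high, floor 6 mm thick, lying lengthwise away from the robot between the drip cup (on the right) and the mugs (on the left). A tin, two jars and a salt shaker stand on it in a row, in any order; their tops are at most 116 mm above the worktop. Origin: centre of its underside.
- tin_1: Loose tin on the tray, 75 mm across, 110 mm high; origin at the centre of its underside.
- spice_jar_1: Loose spice jar with a lid on the tray, 46 mm across, 106 mm high; origin at the centre of its underside.
- jar_1: Loose glass jar with a wide lid on the tray, 65 mm across, 100 mm high; origin at the centre of its underside.
- salt: Loose salt shaker on the tray, 44 mm across, 90 mm high; origin at the centre of its underside.
- mug: Loose empty mug, plain and straight-sided, 84 mm across and 91 mm high, standing on the round cork coaster (110 mm across, 5 mm thick), its rim thus 96 mm above the worktop. Its own handle sticks out along its -y, roughly away from the robot. Origin: under the middle of mug and handle together, 15 mm from the cup's axis towards the handle.
- mug_mouth (a point): Centre of the mug's mouth at rim height, on the cup's axis, 91 mm above the mug's underside; same axes as the mug (own handle towards -y, so the strainer's handle has to point to +y).
- spare_mug: Loose second mug, striped, 89 mm across and 99 mm high, standing on the bare worktop with no coaster, nearer or farther than the other mug; to be left alone. Origin: under the middle of mug and handle together.
There are look-alikes about, which are no part of the job. What is shaped like the strainer but blue is not meant.

How it is judged:
By the outcome, as a careful person would: the job done as asked, in the order asked, and still so for the second after the job is handed in, while the arm keeps its last pose, push and grip.
It also fails if it takes over 42 s, if anything falls off the work surface, if the arm or the gripper's body presses on something with over 40 N, if the wrist force passes 120 N, or if a joint passes its speed limit or range.

## Working session

There is one attempt and no reset: what is moved stays moved. The work goes in short steps, Python scripts to look and compute and a tool call to move; the robot and the scene stay as the last step left them, time stands still between calls to the robot, and variables do not carry over. Pictures are saved under pics/ and viewed, at most 10 in all, crops included, and the job is handed in when it is done.

Besides the shell and the picture viewer there is one more tool, called after "Emit:" as name([rows], argument=value, ...), one row to a line, values as JSON. carry_out: Moves the arm, as the interface text tells. Its arguments: {"type":"object","properties":{"rows":{"type":"array","items":{"type":"array"}},"squeeze":{"type":"number"}},"required":["rows"]}

```bash
mkdir -p pics; cat > h.py <<'E'
import numpy as np, cv2
from bench import robot
from scipy.spatial.transform import Rotation as R
def snap(c,name=None):
    d=robot.read_camera(c)
    if name: cv2.imwrite('pics/%s.png'%name,d['image'][:,:,::-1])
    return d
def ray(d,uv,z):
    T=np.array(d['camera_from_world']);K=np.array(d['mtx'])
    r=T[:3,:3].T@np.linalg.solve(K,[uv[0],uv[1],1]);c=-T[:3,:3].T@T[:3,3]
    return c+r*(z-c[2])/r[2]
def proj(d,p):
    T=np.array(d['camera_from_world']);q=np.array(d['mtx'])@(T[:3,:3]@np.array(p)+T[:3,3]);return q[:2]/q[2]
E
python3 - <<'E'
from h import *
s=robot.get_state();print(s['time_s'],s['tool_pos'],s['tcp_rot'],s['grip_width'],robot.tips_ahead)
print(R.from_rotvec(s['tcp_rot']).as_matrix().round(3))
a=snap('top','top0');b=snap('scene','scene0')
cv2.imwrite('pics/both.png',np.vstack([a['image'],b['image']])[:,:,::-1])
for c,d in(('top',a),('scene',b)):
    for l in('strainer','strainer_grip','drip_cup','tray','mug','mug_mouth','spare_mug'):
        for r in robot.recognise(l,c)[:4]: print(c,l,np.round(r['uv']),round(r['score'],2),ray(d,r['uv'],.05).round(3)[:2])
E
```

```text
0.0 [ 0.23064108 -0.49900456  0.24170233] [-3.06686190e+00 -6.74280964e-01 -1.00190664e-05] 0.08537475325837007 0.011
[[ 0.908  0.419 -0.   ]
 [ 0.419 -0.908  0.001]
 [ 0.    -0.001 -1.   ]]
top strainer [338. 262.] 0.89 [ 0.398 -0.194]
top strainer [388. 210.] 0.87 [ 0.551 -0.346]
top strainer [172. 219.] 0.67 [0.533 0.295]
top strainer_grip [337. 263.] 0.66 [ 0.396 -0.189]
top strainer_grip [391. 212.] 0.63 [ 0.544 -0.354]
top tray [275. 203.] 0.84 [ 0.575 -0.011]
top tray [270. 214.] 0.55 [0.542 0.006]
top tray [266. 242.] 0.33 [0.461 0.017]
top tray [389. 210.] 0.3 [ 0.551 -0.348]
top mug [172. 221.] 0.71 [0.526 0.296]
top mug [210. 176.] 0.26 [0.659 0.183]
top mug_mouth [170. 220.] 0.73 [0.53  0.303]
top spare_mug [210. 180.] 0.77 [0.648 0.183]
top spare_mug [270. 216.] 0.38 [0.536 0.006]
scene strainer [330. 151.] 0.72 [ 0.535 -0.337]
scene strainer [363. 200.] 0.63 [ 0.383 -0.156]
scene strainer_grip [362. 201.] 0.97 [ 0.383 -0.151]
scene strainer_grip [333. 156.] 0.8 [ 0.518 -0.316]
scene drip_cup [323. 160.] 0.53 [ 0.534 -0.285]
scene tray [281. 247.] 0.69 [0.492 0.073]
scene mug [212. 318.] 0.98 [0.527 0.291]
scene mug [336. 155.] 0.57 [ 0.512 -0.328]
scene mug_mouth [209. 316.] 0.69 [0.534 0.288]
scene spare_mug [194. 250.] 0.59 [0.656 0.159]
```

View pics/top0.png

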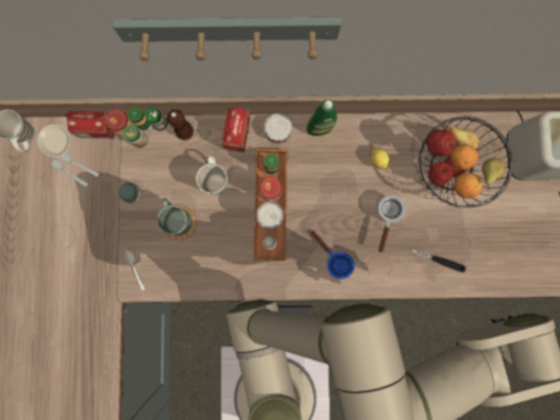

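View pics/scene0.png

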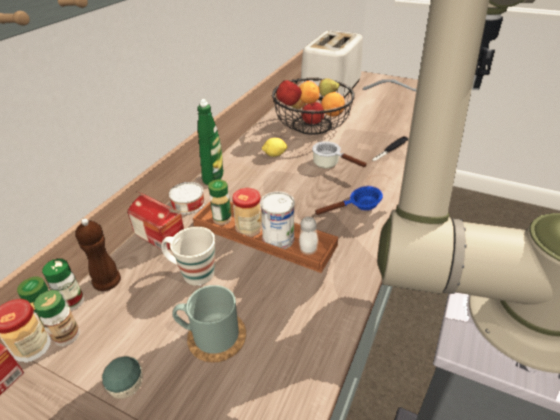

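Strainer candidates: the steel one at top (391,209), in the white cup, with its dark handle to (381,250), and the blue one at (341,264), which is a look-alike. The steel one fits. Mug candidates: the green-grey one on cork at (174,220) and the striped one at (211,178), which is on the bare top. The one on cork fits. I'll confirm both in one crop.

```bash
python3 - <<'E'
from h import *
im=cv2.imread('pics/top0.png')
a=im[185:265,345:425];b=im[180:260,135:215]
f=lambda x:cv2.resize(x,(400,400),interpolation=cv2.INTER_CUBIC)
cv2.imwrite('pics/crop.png',np.hstack([f(a),f(b)]))
E
```

```text
(no output)
```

View pics/crop.png

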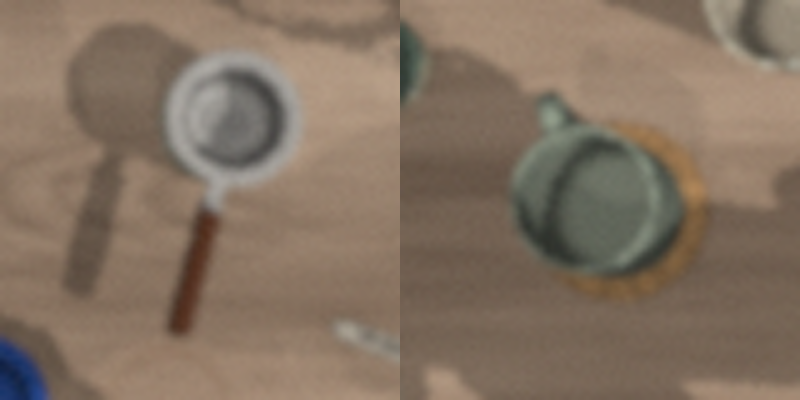

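```bash
python3 - <<'E'
from h import *
d=snap('top')
px=lambda u,v,a,b:((u+.5)/5-.5+a,(v+.5)/5-.5+b)
S=ray(d,px(232,118,345,185),.048);h1=ray(d,px(210,208,345,185),.050);h2=ray(d,px(180,333,345,185),.050)
print('strainer',S,h1,h2,'yaw',np.degrees(np.arctan2(*(h1-h2)[1::-1])),np.degrees(np.arctan2(*(S-h2)[1::-1])), np.linalg.norm((S-h2)))
M=ray(d,px(587,198,135,180),.096);H=ray(d,px(549,105,135,180),.080)
print('mug',M,H,'handle dir',np.degrees(np.arctan2(*(H-M)[1::-1])))
for n,z,uv in(('salt',.09,(269,242)),('tin',.11,(270,214)),('jar',.1,(270,188)),('sp',.106,(271,162))):print(n,ray(d,uv,z))
print(-d['camera_from_world'][:3,:3].T@d['camera_from_world'][:3,3])
E
```

```text
strainer [ 0.55602769 -0.35549924  0.048     ] [ 0.50243052 -0.33981054  0.05      ] [ 0.42902115 -0.31929389  0.05      ] yaw -15.614760362874714 -15.911095603340458 0.1320813702673351
mug [0.52456334 0.05599987 0.096     ] [0.58037283 0.07859756 0.08      ] handle dir 22.043401220858662
salt [0.45908872 0.00819545 0.09      ]
tin [0.53756701 0.00418615 0.11      ]
jar [0.61344482 0.00348424 0.1       ]
sp [ 6.88043083e-01 -3.03878397e-04  1.06000000e-01]
[ 0.42427988 -0.01196698  1.35193557]
```

```bash
cat >> h.py <<'E'
def go(p,yaw):
    "tool shift mm and turn deg to a tool-down pose with tool x at yaw(deg)"
    s=robot.get_state();A=R.from_rotvec(s['tcp_rot']).as_matrix();y=np.radians(yaw);c,n=np.cos(y),np.sin(y)
    B=np.array([[c,n,0],[n,-c,0],[0,0,-1]])
    return (1000*A.T@(np.array(p)-s['tool_pos'])).round(1),np.degrees(R.from_matrix(A.T@B).as_rotvec()).round(2)
E
python3 - <<'E'
from h import *
d=snap('top')
px=lambda u,v,a,b:((u+.5)/5-.5+a,(v+.5)/5-.5+b)
M=ray(d,px(187,198,135,180),.096)
print(M)
for z in(.05,.08):
  H=ray(d,px(149,105,135,180),z);print('mug',H,'handle dir',np.degrees(np.arctan2(*(H-M)[1::-1])),np.linalg.norm((H-M)[:2]))
print('knife',ray(d,(413,251),.01))
print(go([.465,-.3296,.14],-15.8))
E
```

```text
[0.52744608 0.28466126 0.096     ]
mug [0.58704073 0.31880928 0.05      ] handle dir 29.812912450349078 0.06868485107805235
mug [0.58329029 0.31118733 0.08      ] handle dir 25.407771467721215 0.06182400815842516
knife [ 0.42852022 -0.42708859  0.01      ]
(array([283.9, -55.8, 102.3]), array([ 0. , -0. , 40.6]))
```

Emit:
carry_out([
  [[30,-6,10],[0,0,4],60],
  [[62,-12,22],[0,0,9],90],
  [[95,-18,33],[0,0,14],90],
  [[127,-25,45],[0,0,18],90],
  [[160,-31,57],[0,0,23],90],
  [[190,-37,68],[0,0,27],90],
  [[222,-44,80],[0,0,32],90],
  [[254,-50,91],[0,0,36.5],90],
  [[284,-56,102],[0,0,40.6],90],
  [[284,-56,102],[0,0,40.6],90],
], squeeze=80)

```text
time_s: 1.73
tool_pos: [0.4677, -0.3255, 0.1382]
tcp_rot: [-3.109, 0.431, 0.003]
wrist_force: [-0.3, 0.1, -0.0]
grip_width: 0.0553
grip_force: 0.0
```

```bash
python3 - <<'E'
from h import *
s=robot.get_state();print(s['time_s'],s['tool_pos'],s['grip_width'],s['joint_positions'])
d=snap('wrist','w1')
for l in('strainer','strainer_grip'):
    for r in robot.recognise(l,'wrist')[:3]: print(l,np.round(r['uv']),round(r['score'],2),ray(d,r['uv'],.05).round(4)[:2])
print(proj(d,[.465,-.3296,.053]),proj(d,s['tool_pos']),proj(d,[.556,-.3555,.048]))
E
```

```text
1.7333 [ 0.46765357 -0.32553557  0.13820358] 0.05528393171169367 [-8.16356944e-01  5.09656890e-01  1.40163874e+00  1.31335417e-03
  1.23358878e+00  1.02937744e+00]
strainer [283.  76.] 0.85 [ 0.5462 -0.351 ]
strainer [ 67. 295.] 0.62 [ 0.454 -0.178]
strainer_grip [ 76. 291.] 0.9 [ 0.4551 -0.1848]
strainer_grip [282.  73.] 0.86 [ 0.548 -0.351]
[285.25072014 222.47097464] [277.35340959 293.46282652] [286.35060676  55.4170049 ]
```

View pics/w1.png

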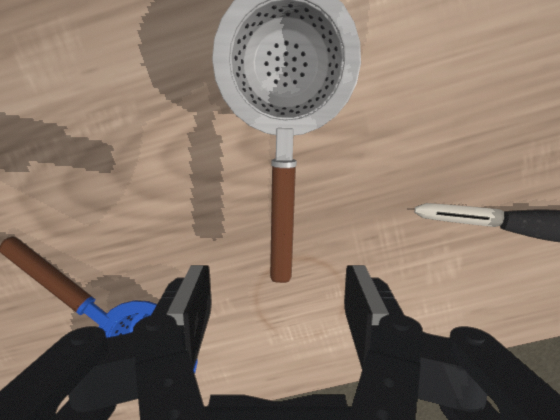

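The wrist view shows the steel strainer's flange centred at about (287,61) and its handle running from (284,162) to (281,282). That agrees with the prediction.

```bash
python3 - <<'E'
from h import *
d=snap('wrist')
S=ray(d,(287,61),.048);a=ray(d,(284,164),.053);b=ray(d,(281.5,277),.053)
print(S,a,b,np.degrees(np.arctan2(*(a-b)[1::-1])),np.degrees(np.arctan2(*(S-b)[1::-1])),np.linalg.norm((S-b)[:2]))
yaw=np.arctan2(*(S-b)[1::-1]);g=S[:2]-.095*np.array([np.cos(yaw),np.sin(yaw)]);print(g,(a+b)/2,robot.get_state()['tool_pos'])
print(go([*g,.039],np.degrees(yaw)))
E
```

```text
[ 0.55073617 -0.3593438   0.048     ] [ 0.4967674  -0.34259339  0.053     ] [ 0.42639765 -0.32144521  0.053     ] -16.72706915013496 -16.95130971389168 0.12998604148157622
[ 0.45986365 -0.3316457 ] [ 0.46158253 -0.3320193   0.053     ] [ 0.46463559 -0.32993873  0.14068241]
(array([ -4.2,   2.9, 101.7]), array([ 0.03, -0.02,  1.16]))
```

Emit:
carry_out([
  [[-1,1,25],[0,0,0.5],90],
  [[-2,2,50],[0,0,1],90],
  [[-3,2.5,75],[0,0,1],90],
  [[-3,2.5,95],[0,0,1],90],
  [[-3,2.5,101.5],[0,0,1],90],
  [[-3,2.5,101.5],[0,0,1],90],
  [[-3,2.5,101.5],[0,0,1],90],
])

```text
time_s: 2.52
tool_pos: [0.4614, -0.3319, 0.0398]
tcp_rot: [3.107, -0.46, 0.002]
wrist_force: [0.7, -0.4, 0.7]
grip_width: 0.0551
grip_force: 0.0
```

```bash
python3 - <<'E'
from h import *
s=robot.get_state();print(s['tool_pos'],s['wrist_force'])
d=snap('wrist','w2')
E
```

```text
[ 0.46141805 -0.33186608  0.0398424 ] [ 0.68195472 -0.39171785  0.65673856]
```

View pics/w2.png

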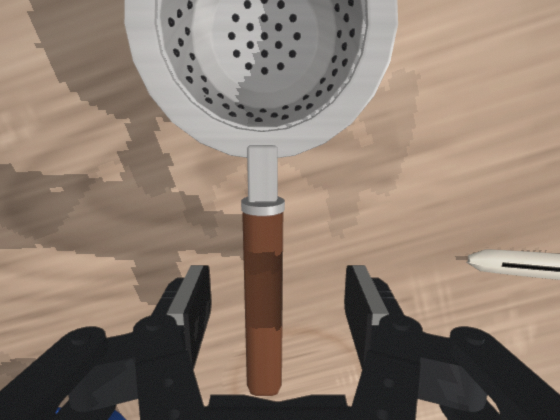

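Seen from near, the handle is centred at column 263 and the jaws at 278. I'll shift about 5 mm left (tool -y), check, and then close.

Emit:
carry_out([
  [[0,-5,0.5],[0,0,0],90],
  [[0,-5,0.5],[0,0,0],90],
  [[0,-5,0.5],[0,0,0],90],
])

```text
time_s: 2.82
tool_pos: [0.4632, -0.326, 0.0391]
tcp_rot: [3.107, -0.458, 0.002]
wrist_force: [-0.0, 0.9, 0.5]
grip_width: 0.0556
grip_force: 0.0
```

```bash
python3 - <<'E'
from h import *
s=robot.get_state();p=s['tool_pos']
d=snap('wrist');im=d['image'].astype(int)
for r in(230,260,290,320,350):
    m=np.where((im[r,215:340,0]-im[r,215:340,2]>30)&(im[r,215:340].sum(1)<270))[0]+215;print(r,m.min(),m.max(),np.median(m))
print(p,proj(d,p),proj(d,[p[0],p[1],.047]),proj(d,[p[0],p[1],.053]))
E
```

```text
230 260 299 279.5
260 261 297 279.0
290 261 298 279.5
320 262 297 279.5
350 262 296 279.0
[ 0.46318823 -0.32599631  0.03910435] [277.35296046 293.39322589] [277.38585888 304.41434291] [277.4133253  313.61571775]
```

Emit:
carry_out([
  [[0,0,0],[0,0,0],255],
  [[0,0,0],[0,0,0],255],
  [[0,0,0],[0,0,0],255],
  [[0,0,0],[0,0,0],255],
  [[0,0,0],[0,0,0],255],
  [[0,0,0],[0,0,0],255],
  [[0,0,0],[0,0,0],255],
  [[0,0,0],[0,0,0],255],
])

```text
time_s: 3.53
tool_pos: [0.4629, -0.3262, 0.0384]
tcp_rot: [3.108, -0.459, 0.0]
wrist_force: [-0.4, 0.0, 2.1]
grip_width: 0.0124
grip_force: 77.9
```

Emit:
carry_out([
  [[0,0,-5],[0,0,0],255],
  [[0,0,-12],[0,0,0],255],
  [[0,0,-22],[0,0,0],255],
  [[0,0,-34],[0,0,0],255],
  [[0,0,-50],[0,0,0],255],
  [[0,0,-70],[0,0,0],255],
  [[0,0,-95],[0,0,0],255],
  [[0,0,-120],[0,0,0],255],
  [[0,0,-145],[0,0,0],255],
  [[0,0,-160],[0,0,0],255],
])

```text
time_s: 4.37
tool_pos: [0.4632, -0.3263, 0.2021]
tcp_rot: [3.105, -0.458, 0.005]
wrist_force: [0.4, -0.2, 0.1]
grip_width: 0.0123
grip_force: 77.9
```

```bash
python3 - <<'E'
from h import *
s=robot.get_state();p=s['tool_pos'];print(p,s['grip_width'],s['wrist_force'])
d=snap('wrist','w3')
e=snap('scene','s3')
cv2.imwrite('pics/both3.png',np.hstack([cv2.resize(d['image'],(400,300)),cv2.resize(e['image'][:240,220:540],(400,300))])[:,:,::-1])
E
```

```text
[ 0.46319057 -0.32634853  0.20211557] 0.012268432676146175 [ 0.3907905  -0.24502867  0.13602818]
```

View pics/both3.png

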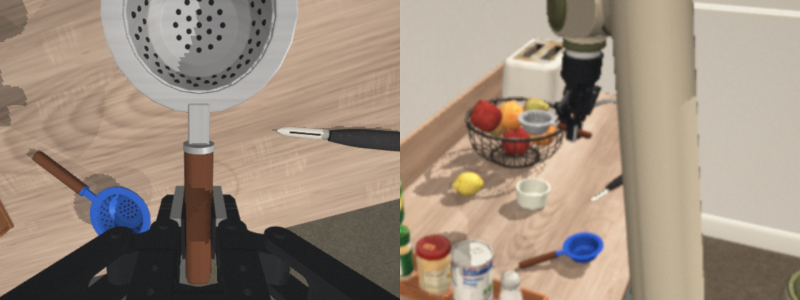

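```bash
python3 - <<'E'
from h import *
a=cv2.imread('pics/top0.png')[190:250,145:205];b=cv2.imread('pics/scene0.png')[280:360,165:245]
f=lambda x:cv2.resize(x,(400,400),interpolation=cv2.INTER_CUBIC)
cv2.imwrite('pics/mug.png',np.hstack([f(a),f(b)]))
d=snap('wrist');s=robot.get_state();p=s['tool_pos'];im=d['image'].astype(int)
A=R.from_rotvec(s['tcp_rot']).as_matrix()
for uv in((263+16,157),(279,206)):print(((A.T@(ray(d,uv,p[2]+.0095)-p))*1000).round(1))
E
```

```text
[55.5  0.9 -9.4]
[38.6  0.9 -9.4]
```

View pics/mug.png

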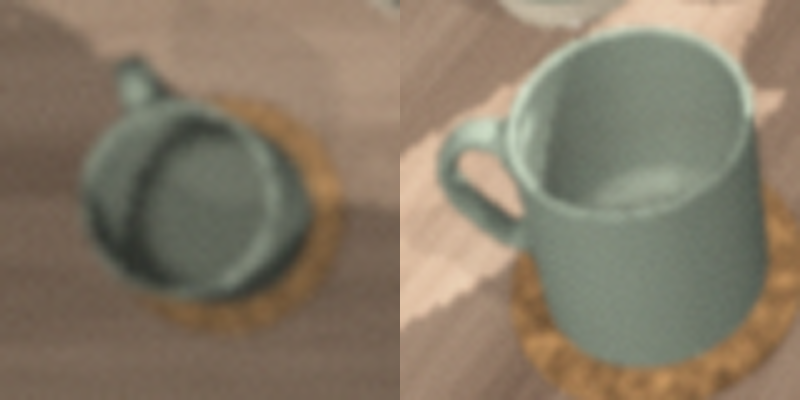

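```bash
python3 - <<'E'
from h import *
from scipy.optimize import least_squares
t=snap('top');s=snap('scene')
cr=lambda d,P,o,k:np.array([((proj(d,p)-o)+.5)*k-.5 for p in P])
T=lambda P:cr(t,P,(145,190),400/60);S=lambda P:cr(s,P,(165,280),5)
a=np.linspace(0,2*np.pi,90)
circ=lambda c:[(c[0]+.042*np.cos(x),c[1]+.042*np.sin(x),.096) for x in a]
bb=lambda q:np.r_[q.min(0),q.max(0)]
for f,o,n in((T,[84,100,272,299],'top'),(S,[110,28,352,217],'scene')):
    r=least_squares(lambda c:bb(f(circ(c)))-o,[.526,.285],diff_step=1e-4);print(n,r.x.round(4),r.fun.round(1))
C=np.array([.526,.286])
for th in(15,20,25,30,35,40):
    q=np.radians(th);ph=np.linspace(-np.pi/2,np.pi/2,19)
    P=[(C[0]+(.042+.025*np.cos(x))*np.cos(q),C[1]+(.042+.025*np.cos(x))*np.sin(q),.053+.027*np.sin(x)) for x in ph]
    print(th,'top',T(P)[[6,9,12,15]].round().tolist(),'scene',S(P)[[3,6,9,12,15]].round().tolist())
s=robot.get_state();print(s['tool_pos'])
th=np.radians(25);print(go([*(C-.096*np.array([np.cos(th),np.sin(th)])),.20],25))
E
```

```text
top [0.5268 0.2867] [-4.   1.8  4.  -1.8]
scene [0.5213 0.2915] [-1.6 -3.8  1.6  3. ]
15 top [[174.0, 75.0], [165.0, 64.0], [160.0, 68.0], [159.0, 85.0]] scene [[110.0, 197.0], [82.0, 177.0], [67.0, 152.0], [70.0, 130.0], [90.0, 116.0]]
20 top [[163.0, 79.0], [153.0, 68.0], [148.0, 71.0], [149.0, 88.0]] scene [[106.0, 207.0], [77.0, 189.0], [62.0, 165.0], [65.0, 142.0], [85.0, 127.0]]
25 top [[151.0, 84.0], [141.0, 73.0], [136.0, 76.0], [139.0, 92.0]] scene [[103.0, 218.0], [74.0, 202.0], [58.0, 179.0], [61.0, 155.0], [82.0, 137.0]]
30 top [[140.0, 89.0], [129.0, 79.0], [125.0, 82.0], [129.0, 97.0]] scene [[101.0, 229.0], [71.0, 214.0], [56.0, 192.0], [59.0, 168.0], [80.0, 148.0]]
35 top [[130.0, 96.0], [118.0, 87.0], [114.0, 89.0], [120.0, 103.0]] scene [[100.0, 240.0], [70.0, 227.0], [54.0, 206.0], [57.0, 181.0], [79.0, 159.0]]
40 top [[120.0, 104.0], [107.0, 95.0], [104.0, 97.0], [111.0, 110.0]] scene [[100.0, 251.0], [70.0, 240.0], [55.0, 219.0], [58.0, 193.0], [80.0, 170.0]]
[ 0.46242807 -0.32566831  0.19734643]
(array([-187.5, -539.9,   -1.8]), array([ -0.09,   0.07, -41.8 ]))
```

Emit:
carry_out([
  [[-4,-10,-1],[0,0,0],255],
  [[-11,-30,-2],[0,0,0],255],
  [[-20,-58,-3],[0,0,0],255],
  [[-31,-88,-3],[0,0,0],255],
  [[-42,-120,-3],[0,0,0],255],
  [[-53,-152,-3],[0,0,0],255],
  [[-65,-186,-3],[0,0,0],255],
  [[-76,-220,-3],[0,0,0],255],
  [[-86,-248,-3],[0,0,0],255],
  [[-94,-270,-3],[0,0,0],255],
])

```text
time_s: 5.45
tool_pos: [0.4496, -0.0375, 0.2006]
tcp_rot: [-3.107, 0.457, 0.003]
wrist_force: [0.1, -0.3, -0.2]
grip_width: 0.0127
grip_force: 78.0
```

Emit:
carry_out([
  [[-8,-22,0],[0,0,0],255],
  [[-18,-50,0],[0,0,0],255],
  [[-29,-82,0],[0,0,0],255],
  [[-40,-114,0],[0,0,0],255],
  [[-51,-146,0],[0,0,0],255],
  [[-62,-178,0],[0,0,0],255],
  [[-73,-210,0],[0,0,0],255],
  [[-82,-236,0],[0,0,0],255],
  [[-90,-258,0],[0,0,0],255],
  [[-94,-270,0],[0,0,0],255],
])

```text
time_s: 6.28
tool_pos: [0.4373, 0.2477, 0.2003]
tcp_rot: [3.108, -0.455, -0.004]
wrist_force: [1.2, -0.7, 0.0]
grip_width: 0.0128
grip_force: 78.0
```

Emit:
carry_out([
  [[0,0,0],[0,0,-3],255],
  [[0,0,0],[0,0,-8],255],
  [[0,0,0],[0,0,-13],255],
  [[0,0,0],[0,0,-18],255],
  [[0,0,0],[0,0,-24],255],
  [[0,0,0],[0,0,-30],255],
  [[0,0,0],[0,0,-35],255],
  [[0,0,0],[0,0,-39],255],
  [[0,0,0],[0,0,-41.8],255],
  [[0,0,0],[0,0,-41.8],255],
])

```text
time_s: 7.12
tool_pos: [0.438, 0.2453, 0.2004]
tcp_rot: [-3.066, -0.683, 0.004]
wrist_force: [-0.3, -1.1, -1.8]
grip_width: 0.0123
grip_force: 78.1
```

```bash
python3 - <<'E'
from h import *
d=snap('wrist','w4');t=snap('top');e=snap('scene')
s=robot.get_state();print(s['time_s'],s['tool_pos'],s['grip_width'],s['grip_force'])
C=np.array([.5255,.2875]);th=np.radians(25)
print(go([*(C-.096*np.array([np.cos(th),np.sin(th)])),.1295],25))
f=lambda x,w:cv2.resize(x,(w,300))
cv2.imwrite('pics/b4.png',np.vstack([np.hstack([f(d['image'],400),f(e['image'][170:420,100:433],400)]),np.hstack([f(t['image'][150:270,120:280],400),f(d['image'],400)])])[:,:,::-1])
E
```

```text
7.2667 [0.43847108 0.24528768 0.20087549] 0.012747430984429165 78.07410478591919
(array([ 0.8, -1.5, 71.4]), array([-0.01,  0.06, -0.08]))
```

View pics/b4.png

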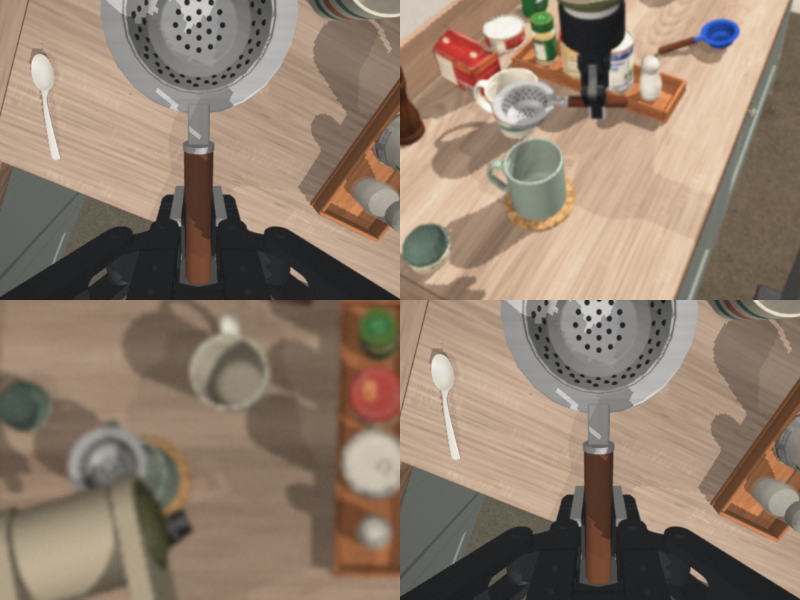

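Emit:
carry_out([
  [[0,-1,8],[0,0,0],255],
  [[1,-1.5,20],[0,0,0],255],
  [[1,-1.5,34],[0,0,0],255],
  [[1,-1.5,44],[0,0,0],255],
  [[1,-1.5,50],[0,0,0],255],
  [[1,-1.5,50],[0,0,0],255],
  [[1,-1.5,50],[0,0,0],255],
  [[1,-1.5,50],[0,0,0],255],
])

```text
time_s: 7.93
tool_pos: [0.4395, 0.2471, 0.1518]
tcp_rot: [-3.067, -0.68, -0.001]
wrist_force: [0.9, -0.2, -0.9]
grip_width: 0.0122
grip_force: 78.1
```

```bash
python3 - <<'E'
from h import *
t=snap('top','t5');e=snap('scene','s5')
s=robot.get_state();print(s['time_s'],s['tool_pos'],R.from_rotvec(s['tcp_rot']).as_matrix().round(3)[:,0])
p=s['tool_pos'];A=R.from_rotvec(s['tcp_rot']).as_matrix()
S=p+A@[.096,0,0.0215];print('origin',S)
for d in(t,e):
  print('flange',proj(d,S+[0,0,.031]),'under',proj(d,S))
  for C in([.5255,.2875],[.5213,.2915]):print('mouth',proj(d,[*C,.096]))
f=lambda x:cv2.resize(x,(400,400),interpolation=cv2.INTER_CUBIC)
cv2.imwrite('pics/b5.png',np.hstack([f(e['image'][245:365,150:270]),f(t['image'][180:260,135:215])])[:,:,::-1])
E
```

```text
8.0333 [0.43954181 0.24704748 0.15189885] [0.906 0.422 0.001]
origin [0.5265809  0.28761096 0.1305201 ]
flange [165.2189295  217.62384501] under [168.01325984 218.54359481]
mouth [170.99799951 219.89139252]
mouth [169.57906347 221.3749679 ]
flange [204.82070162 274.72683188] under [207.14565908 287.28011816]
mouth [210.15158624 300.65091042]
mouth [210.93037189 303.14999395]
```

View pics/b5.png

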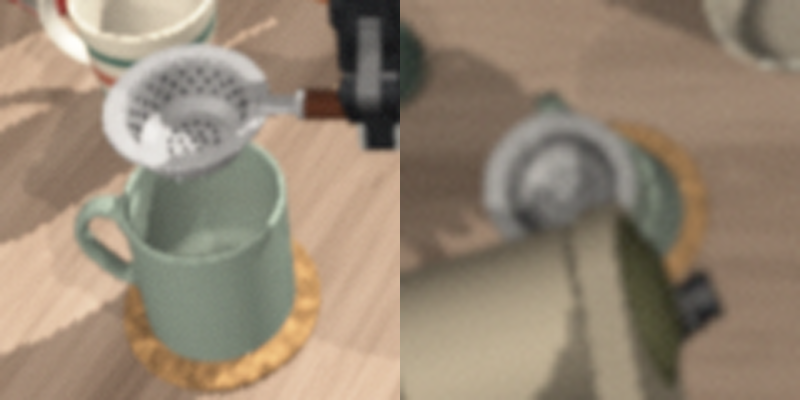

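```bash
python3 - <<'E'
from h import *
from scipy.optimize import least_squares
t=snap('top');e=snap('scene');a=np.linspace(0,2*np.pi,90)
for d,o,off,k,ix,n in((e,[102,43,268,174],(150,245),400/120,[0,1,2,3],'scene'),(t,[84,108,238],(135,180),5,[0,1,2],'top')):
    def f(c):
        q=np.array([(proj(d,(c[0]+.041*np.cos(x),c[1]+.041*np.sin(x),.1615))-off+.5)*k-.5 for x in a]);return np.r_[q.min(0),q.max(0)][ix]-o
    r=least_squares(f,[.526,.287],diff_step=1e-4);print(n,r.x.round(4),r.fun.round(1))
s=robot.get_state();print(s['tool_pos'])
E
```

```text
scene [0.5239 0.2903] [-1.3  2.5  1.3 -2.2]
top [0.5304 0.2834] [ 1.4  0.  -1.4]
[0.43943108 0.2469991  0.15173881]
```

Emit:
carry_out([
  [[-1,-1.5,2],[0,0,0],255],
  [[-2,-3,8],[0,0,0],255],
  [[-2,-3,14],[0,0,0],255],
  [[-2,-3,19],[0,0,0],255],
  [[-2,-3,22.5],[0,0,0],255],
  [[-2,-3,24],[0,0,0],255],
  [[-2,-3,24],[0,0,0],255],
  [[-2,-3,24],[0,0,0],255],
  [[-2,-3,24],[0,0,0],255],
  [[-2,-3,24],[0,0,0],255],
])

```text
time_s: 8.97
tool_pos: [0.4363, 0.2488, 0.1275]
tcp_rot: [-3.067, -0.68, -0.001]
wrist_force: [-0.2, 0.4, -0.8]
grip_width: 0.0125
grip_force: 78.1
```

```bash
python3 - <<'E'
from h import *
t=snap('top','t6');e=snap('scene','s6');w=snap('wrist')
for _ in range(3):
  s=robot.get_state();print(s['time_s'],s['tool_pos'],s['wrist_force'].round(1) if hasattr(s['wrist_force'],'round') else s['wrist_force'],R.from_rotvec(s['tcp_rot']).as_matrix().round(3)[:,0]);snap('scene')
p=np.array(s['tool_pos']);A=R.from_rotvec(s['tcp_rot']).as_matrix();print('origin',p+A@[.096,0,0.0214])
f=lambda x:cv2.resize(x,(400,400),interpolation=cv2.INTER_CUBIC)
cv2.imwrite('pics/b6.png',np.hstack([f(e['image'][265:365,160:260]),f(t['image'][180:260,135:215])])[:,:,::-1])
E
```

```text
9.1167 [0.43624249 0.24884898 0.12748026] [ 0.6 -0.1 -1.6] [0.906 0.423 0.   ]
9.1667 [0.43624088 0.24885393 0.12744996] [-0.2 -0.5 -1.3] [0.906 0.423 0.   ]
9.2167 [0.43623091 0.24882925 0.12741185] [ 0.5  0.4 -0.7] [0.906 0.423 0.   ]
origin [0.52324074 0.28940014 0.10602838]
```

View pics/b6.png

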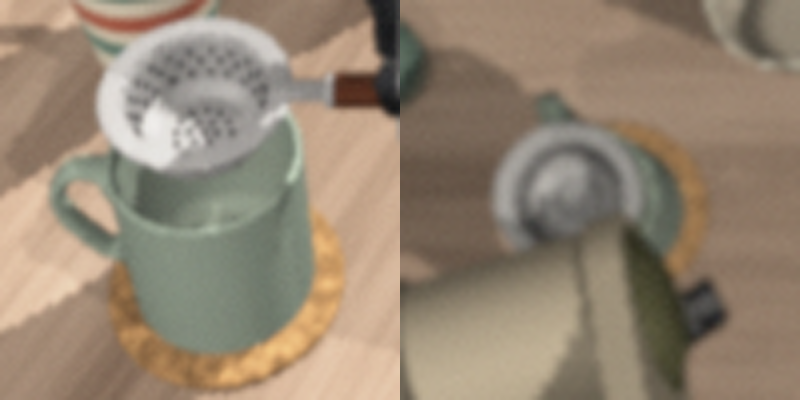

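```bash
python3 - <<'E'
from h import *
from scipy.optimize import least_squares
t=snap('top');e=snap('scene');a=np.linspace(0,2*np.pi,90)
for d,o,off,k,ix,z,rr,n in((e,[97,18,292,172],(160,265),4,[0,1,2,3],.137,.041,'scene fl'),(e,[108,304,236],(160,265),4,[0,2,3],.096,.042,'scene rim'),(t,[94,122,245],(135,180),5,[0,1,2],.137,.041,'top fl')):
    def f(c):
        q=np.array([(proj(d,(c[0]+rr*np.cos(x),c[1]+rr*np.sin(x),z))-off+.5)*k-.5 for x in a]);return np.r_[q.min(0),q.max(0)][ix]-o
    r=least_squares(f,[.526,.287],diff_step=1e-4);print(n,r.x.round(4),r.fun.round(1))
E
```

```text
scene fl [0.5206 0.2915] [-1.7  0.6  1.8 -0.7]
scene rim [0.5208 0.2913] [-0.  0. -0.]
top fl [0.5255 0.2847] [ 1.3  0.  -1.3]
```

```bash
python3 -c "
from bench import robot
print(robot.get_state()['dq']);print(robot.job_done())"
```

```text
[-0.00010413  0.00072625 -0.00028705  0.00130017  0.00054807  0.00321594]
the job is handed in; nothing more can be done
None
```

The job is handed in at about 9 s on the robot's clock: the arm is holding the steel strainer still and level over the mug on the coaster, about 1 cm above the rim, centred to within roughly 2 mm by the cameras, with its handle pointing away from the mug's handle (aligned by eye from the images).

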